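# Raise the sagged desk lamp and switch it on

## Robot

A 6-joint arm with a two-finger parallel gripper is mounted at the origin on the work surface. World frame = base frame: x ahead of the robot, y to its left, z up, the work surface at z = 0. Lengths are in m, angles in rad, forces in N, time in s.
With the tool pointing down it reaches from about 0.35 to 0.975 m from the base axis. Payload 4.9 kg.
Tool frame: the origin (TCP) lies midway between the tips of the shut fingers; the grasp point (between the pads) lies 19 mm behind it; z points along the fingers, y is the line along which they close (so a half turn about z gives the same grasp; the last joint's range is limited). The gripper opens to 85 mm and grips with 20 to 120 N. Pads are 22 mm wide; open, the fingers measure 114 mm over their backs; the gripper's body (76 mm by 85 mm) begins 54 mm behind the grasp point. The pads swing forward as they close: fully open they stand 13 mm farther back than shut.
Start: joints at [1.167, 0.053, 1.613, -0, 1.476, -0.119], TCP at [0.176, 0.6, 0.231] pointing down, gripper open.
Joint ranges: [-3.01, 3.01], [-1.01, 2.22], [0.06, 2.58], [-1.02, 4.17], [0.09, 2.62], [-3.14, 3.14]. Speed limits (rad/s): [2.57, 2.57, 3.14, 3.14, 3.14, 3.14].

## Interface

Orientations are given as a unit quaternion [w, x, y, z].
In Python, from plant import state, grab_frame, job_done, cut_out, place_of gives the robot as it stands.
- The arm moves only by the tool jog_arm, never from a script. Its argument "motion" is text: rows parted by semicolons, each of 7 numbers parted by spaces: the opening in per cent of the stroke, from 0 (shut) to 100 (fully open), then the shift along the tool's x, y, z as a fraction of full scale, then the turn, a rotation vector about the tool's x, y, z as a fraction of full scale. A call has exactly 5 rows; each row is the pose to reach, as a shift and turn from the pose commanded when the call began, along the tool's axes at that moment; what a row does not reach only later rows make up. Full scale, the value 1, is 50 cm for a shift and 1.5 rad for a turn. A row lasts 1/8 s, in which the tool goes at most 62.5 mm and 10.7 degrees, less where a joint would pass 70% of its speed; a pose out of reach is approached as far as the arm can. A call with a number of a shift or a turn outside -1 to 1 is refused whole. A call with a gripper value outside its range is refused whole. The fingers move at their own pace and stop on an object; the grip force is fixed at half the most. Time passes only in rows, so rows that repeat a pose let the fingers close, or fill a call up. It gives the time, the measured TCP pose, the force, the opening and the grip force at its end, in the units of the state.
- state(): the state, without advancing time (a new reading comes with each control period).
- grab_frame(name): name is "side" or "top" or "wrist"; returns a dict with "color" (420x560x3 uint8, red, green, blue), "range_z" (420x560 float32, m along the optical axis (not along the pixel's ray), 0 where there is no reading), "intrinsics" (3x3 intrinsics, pixels), "k1" (the pictures are not rectified: a ray, as slopes to the right and down, at radius r is drawn at 1 + k1 r^2 times it, then the intrinsics apply), "world_from_camera" (4x4, takes a point from camera to world coordinates). Camera axes: x right, y up, looking along -z (the intrinsics and any distortion apply to the point x, -y, -z); pixel columns grow to the right and rows downward; lengths in m; the calibration is good to about 2 mm. A picture is of the moment at which its call begins.
- job_done(): hands the job in; it is judged then, once.
Trained networks look in the newest picture that a camera, given by its name, has taken for a name from the list of things; names that differ only in an ending like _2 or _b are one class to them, and where a whole thing is asked for, a point or a joint stands for the part that bears it (a point fixed in the world has none). Each returns a list of dicts, best first, with "p" (0 to 1); they miss things now and then, are a little off and sometimes report something else, mostly with a low value. They report only what shows in the picture. A call takes as long as a camera call. They do not tell look-alikes from the thing itself.
- cut_out(camera, thing): "pixels" (420x560 bool, what is visible of it).
- place_of(camera, thing): "at" ([x, y, z] in m, in world coordinates, good to about 4 mm: a listed point, or the origin of a listed thing).
The state is a dict: "time": time; "joint_pos": joint angles; "joint_vel": joint speeds; "joint_efforts": joint torques, N m; "tool_pos": TCP position; "tool_rot": TCP orientation; "contact_force": force on the tool from outside, world axes, zero at the start; "ft_torque": the same for the moment, N m; "gripper_width": opening from 0.0 (shut) to 1.0 (fully open); "grasp_force": force on a finger pad.
Only numpy, scipy, OpenCV 4.12 (cv2) and the standard library are available. Lean on these libraries where they do the work, as an engineer would, in place of code of your own. Each camera call takes 0.05 s, during which the arm holds its last target. There are 200 camera calls.

## Task

The desk lamp's arm has sagged: press down on the round counterweight at its tail until the arm is level, so that the shade at the other end tips up, and let go. Then switch the lamp on with the white desk rocker switch: press the raised end of its paddle fully down, so that the other end tips up. Do not touch the lamp's shade, and leave everything else on the desk where it is.

Things in the scene. Friction and masses are not known exactly. Their poses are not given: they have to be found in the camera images.
- lamp_arm (a joint): angle of the lamp's arm about its level pivot: 0 is level, positive is shade up and counterweight down, stops at -0.5 and +0.4. It starts sagged, shade down, 0.28 to 0.42 below level. The arm is balanced and its hinge is stiff (about 5 N at the counterweight moves it): it stays where it is left. The arm is a bare aluminium rod 16 mm thick
- lamp_pivot (a point): point on the pivot of the lamp's arm, 220 mm above the desk, straight above the middle of the lamp's fixed round foot (140 mm across). Its x axis points level from the pivot towards the shade, its y axis lies along the pivot. The shade, a white cone 110 mm across and 62 mm tall, is fixed on that end of the arm, its middle 200 mm from the pivot; its top is 14 mm above the middle of the rod and its rim 48 mm below
- lamp_press (a point): centre of the flat top face of the counterweight, a dark steel disc 68 mm across and 32 mm thick on the tail of the arm, 130 mm from the pivot (the shade is on the other side, 200 mm from it). It moves with the arm; when the arm is level this point is 236 mm above the desk and the face is level
- switch: white desk switch, an open frame 122 x 72 mm with a rim 20 mm high, fixed to the desk; origin under its centre, x along its length. It holds a grey rocker paddle 104 x 56 x 10 mm, pivoted at its middle 30 mm above the desk on a level line along y; either end can face the robot
- rocker (a joint): tilt of the rocker paddle: -0.2 is off, with the paddle's +x end raised; +0.2 is on, with the +x end fully down and the -x end up; 0 is level. It starts at -0.2 to -0.17, takes about 3 N at its end to move and stays where it is left
- rocker_press (a point): point on the top face of the paddle near its raised end, 36 mm from the pivot along the paddle's +x, in the middle of its width: the place to press. About 42 mm above the desk when off, about 28 mm when on
- tape: black tape dispenser with a clear roll, 130 x 50 mm, about 79 mm tall, long along its x; origin under its centre
- mug: white mug, 80 mm across, 95 mm tall, handle at its +y; origin under its centre
- plant: small green plant in a black pot 96 mm across, about 155 mm tall in all; origin under its centre
- stapler: black and steel stapler, 140 x 36 mm, about 62 mm tall, long along its x; origin under its centre
- phone: black phone lying flat, 148 x 72 x 10 mm, long along its x; origin under its centre
- notebook: grey closed notebook lying flat, 95 x 150 x 16 mm; origin under its centre
Not all that is in view belongs to the job. Leave any purple or yellow look-alike of the switch alone.

How it is judged:
By the outcome, as a careful person would: the job done as asked, in the order asked, and still so for the second after the job is handed in, with the robot touching nothing.
It also fails if it takes over 40 s, if anything falls off the work surface, if the arm or the gripper's body presses on something with over 40 N, if the wrist force passes 120 N, or if a joint passes its speed limit or range.

## Working session

There is one attempt and no reset: what is moved stays moved. The work goes in short steps, Python scripts to look and compute and a tool call to move; the robot and the scene stay as the last step left them, time stands still between calls to the robot, and variables do not carry over. Pictures are saved under pics/ and viewed, at most 10 in all, crops included, and the job is handed in when it is done.

Besides the shell and the picture viewer there is one more tool, called after ">>>" as name(argument=value, ...) on one line, values as JSON. jog_arm: Moves the arm, as the interface text tells. Shift numbers are shares of 50 cm and turn numbers shares of 1.5 rad, none past 1 either way. Its arguments: {"type":"object","properties":{"motion":{"type":"string"}},"required":["motion"]}

```bash
mkdir -p pics
python3 - <<'E'
from plant import *
import cv2
s=state();print({k:s[k] for k in('time','tool_pos','tool_rot','gripper_width','contact_force')})
ims=[]
for c in('side','top'):
    f=grab_frame(c);ims.append(f['color'][:,:,::-1]);print(c,f['world_from_camera'].round(3).tolist(),f['intrinsics'].tolist(),f['k1'])
    for t in('lamp_pivot','lamp_press','switch','rocker_press','tape','mug','plant','stapler','phone','notebook'):
        print(t,[(round(d['p'],2),[round(float(x),3) for x in d['at']]) for d in place_of(c,t)][:3])
    cv2.imwrite(f'pics/{c}1.png',ims[-1])
E
```

```text
{'time': 0.0, 'tool_pos': array([0.17536229, 0.59922318, 0.23004036]), 'tool_rot': array([-2.71211238e-04,  1.41936269e-01,  9.89875229e-01, -1.02624312e-03]), 'gripper_width': 0.999749033179449, 'contact_force': array([ 0.30171485, -0.32532347, -0.65691734])}
side [[0.697, 0.47, -0.542, -0.328], [-0.717, 0.465, -0.519, -0.777], [0.008, 0.75, 0.661, 1.203], [0.0, 0.0, 0.0, 1.0]] [[483.87640928843405, 0.0, 283.7225439532333], [0.0, 483.87640928843405, 212.2992506593315], [0.0, 0.0, 1.0]] -0.09837002142438975
lamp_pivot [(0.76, [0.568, 0.149, 0.217])]
lamp_press [(0.9, [0.452, 0.12, 0.277])]
switch [(0.78, [0.452, -0.181, 0.002]), (0.75, [0.284, -0.252, -0.002]), (0.72, [0.629, -0.138, 0.002])]
rocker_press [(0.91, [0.292, -0.22, 0.037]), (0.71, [0.646, -0.291, 0.038]), (0.67, [0.332, 0.274, 0.036])]
tape [(0.6, [0.403, -0.458, -0.001]), (0.28, [0.614, -0.008, 0.002])]
mug [(0.59, [0.603, 0.472, -0.001])]
plant [(0.64, [0.44, 0.526, 0.003]), (0.42, [0.445, -0.002, 0.003])]
stapler [(0.85, [0.447, 0.003, -0.001])]
phone [(0.82, [0.61, -0.008, -0.003]), (0.65, [0.405, -0.458, -0.001])]
notebook [(0.73, [0.761, -0.171, -0.0])]
top [[0.009, 0.996, -0.083, 0.418], [-1.0, 0.011, 0.027, 0.05], [0.028, 0.083, 0.996, 1.348], [0.0, 0.0, 0.0, 1.0]] [[403.0942852077473, 0.0, 278.74584029071116], [0.0, 403.0942852077473, 212.46383009291068], [0.0, 0.0, 1.0]] 0.020926435143951885
lamp_pivot [(0.9, [0.567, 0.15, 0.22])]
lamp_press [(0.69, [0.453, 0.124, 0.273])]
switch [(0.94, [0.645, -0.326, -0.002]), (0.93, [0.631, -0.137, -0.002]), (0.61, [0.284, -0.252, 0.003])]
rocker_press [(0.94, [0.291, -0.22, 0.039]), (0.86, [0.648, -0.294, 0.039]), (0.65, [0.638, -0.103, 0.042])]
tape [(0.76, [0.405, -0.457, 0.003])]
mug [(0.58, [0.611, 0.469, 0.003])]
plant [(0.71, [0.441, 0.526, -0.002])]
stapler [(0.94, [0.449, -0.001, -0.0])]
phone [(0.85, [0.609, -0.008, 0.002]), (0.7, [0.447, -0.001, 0.001])]
notebook [(0.87, [0.761, -0.175, -0.001])]
```

View pics/side1.png

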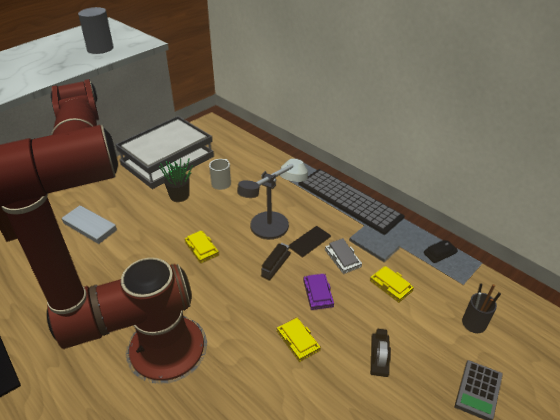

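View pics/top1.png

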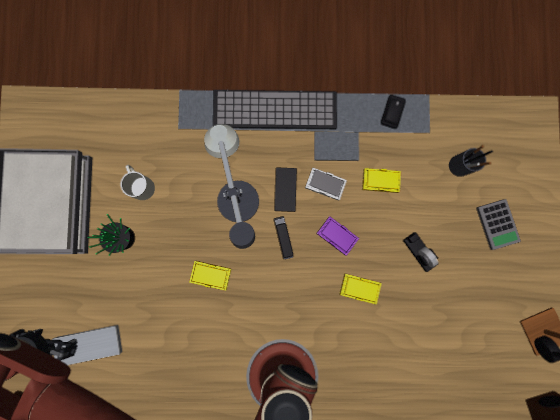

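The white switch is at about (326,184) in the top view and (343,254) in the side view. The lamp's counterweight is at (242,235) top, with its shade away from the robot. Next I'll check by depth which paddle end is raised and where the counterweight sits.

```bash
cat > h.py <<'E'
from plant import *
import numpy as np, cv2
from scipy.spatial.transform import Rotation as R
def cloud(f):
    K=f['intrinsics'];z=f['range_z'];v,u=np.mgrid[:420,:560].astype(float)
    dx=(u-K[0,2])/K[0,0];dy=(v-K[1,2])/K[1,1];x,y=dx,dy
    for _ in range(6):
        s=1+f['k1']*(x*x+y*y);x,y=dx/s,dy/s
    P=np.stack([x*z,-y*z,-z,np.ones_like(z)],-1)@f['world_from_camera'].T
    P=P[...,:3].copy();P[z==0]=np.nan;return P
def go(p,yaw=0):
    s=state();q=s['tool_rot'];r=R.from_quat(np.r_[q[1:],q[0]])
    print('t',s['time'],'pos',s['tool_pos'].round(4),'F',s['contact_force'].round(1),'shift',(r.inv().apply(np.array(p)-s['tool_pos'])/.5).round(4))
E
python3 - <<'E'
from h import *
for c in('top','side'):
    f=grab_frame(c);P=cloud(f)
    for d in cut_out(c,'switch')[:5]:
        m=d['pixels'];Q=P[m];Q=Q[np.isfinite(Q).all(1)];ctr=np.median(Q,0)
        if abs(ctr[0]-.63)>.04 or abs(ctr[1]+.137)>.04: continue
        (cx,cy),wh,a=cv2.minAreaRect(Q[:,:2].astype(np.float32));print(c,d['p'],cx,cy,wh,a)
        w=np.linalg.svd(Q[:,:2]-Q[:,:2].mean(0),full_matrices=False)[2][0]; w*=np.sign(w[1])
        t=(Q[:,:2]-[cx,cy])@w;n=(Q[:,:2]-[cx,cy])@[-w[1],w[0]];print('axis',w)
        for lo in range(-60,60,15):
            k=(t>lo/1e3)&(t<(lo+15)/1e3)&(abs(n)<.02);print(lo,k.sum(),np.median(Q[k,2]).round(4))
    for t in('lamp_press','switch'):
      for d in cut_out(c,t)[:1]:
        Q=P[d['pixels']];Q=Q[np.isfinite(Q).all(1)]
        if t=='lamp_press': print(c,'lamp',len(Q),Q.min(0),Q.max(0),np.median(Q,0))
    D=np.array([.567,.15]);u=np.array([-.115,-.027]);u/=np.linalg.norm(u)
    a=(P[...,:2]-D)@u;b=(P[...,:2]-D)@[-u[1],u[0]]
    k=(abs(b)<.02)&(a>.085)&(a<.165)&(P[...,2]>.24);print(c,'face fit',np.polyfit(a[k],P[...,2][k],1),k.sum())
    k=(P[...,2]>.24)&(a>.05)&(a<.2)&(abs(b)<.06);print('disc a',a[k].min(),a[k].max(),'b',b[k].min(),b[k].max())
go([.445,.12,.33])
E
```

```text
top 0.75 0.6280816197395325 -0.13963690400123596 (0.12213274091482162, 0.07346318662166595) 70.41947937011719
axis [0.31858109 0.94789561]
-60 49 0.0213
-45 54 0.0279
-30 53 0.0303
-15 51 0.0328
0 53 0.0352
15 56 0.039
30 56 0.0413
45 56 0.0207
top lamp 1983 [ 0.40774389  0.08718454 -0.00700196] [0.82661719 0.27377245 0.28680969] [0.66298941 0.16196199 0.1841175 ]
top face fit [0.16275477 0.25300562] 387
disc a 0.050010774992878974 0.15866865211512862 b -0.03182843551382171 0.035234913591077846
side 0.73 0.625876784324646 -0.14145731925964355 (0.12569105625152588, 0.07382900267839432) 70.9339828491211
axis [0.17945189 0.98376675]
-60 61 0.0194
-45 48 0.0262
-30 47 0.0298
-15 46 0.0321
0 41 0.0344
15 48 0.0392
30 47 0.0402
45 23 0.0358
side lamp 905 [ 0.40905568  0.08268718 -0.75375792] [1.75104605 1.08125666 0.28708045] [0.69024426 0.15750829 0.17749279]
side face fit [-0.01385757  0.27440961] 192
disc a 0.05106646264889483 0.16166623276847128 b -0.030216846858450414 0.03697953914435612
t 1.5 pos [0.1756 0.5998 0.2313] F [-0.2 -0.3  0.6] shift [-0.7867 -0.7696 -0.1974]
```

The raised end of the white switch faces +y, with rocker_press at about (0.641,-0.104). The counterweight's level position is about (0.440,0.120).

>>> jog_arm(motion="0 -0.1 -0.1 -0.1 0 0 0; 0 -0.787 -0.77 -0.197 0 0 0; 0 -0.787 -0.77 -0.197 0 0 0; 0 -0.787 -0.77 -0.197 0 0 0; 0 -0.787 -0.77 -0.197 0 0 0")

```text
time: 2.12
tool_pos: [0.3223, 0.3371, 0.2989]
tool_rot: [0.0, 0.142, 0.99, 0.0]
contact_force: [1.3, 1.1, 0.5]
gripper_width: 0.0
grasp_force: 0.0
```

```bash
python3 -c "
from h import *
go([.441,.12,.30])"
```

```text
t 2.125 pos [0.3223 0.3371 0.2989] F [1.3 1.1 0.5] shift [-0.3496 -0.3503 -0.0022]
```

>>> jog_arm(motion="0 -0.35 -0.35 -0.024 0 0 0; 0 -0.35 -0.35 -0.024 0 0 0; 0 -0.35 -0.35 -0.024 0 0 0; 0 -0.35 -0.35 -0.024 0 0 0; 0 -0.35 -0.35 -0.024 0 0 0")

```text
time: 2.75
tool_pos: [0.4419, 0.1185, 0.3106]
tool_rot: [0.0, 0.145, 0.989, -0.0]
contact_force: [-0.6, -0.3, -0.6]
gripper_width: -0.002
grasp_force: 0.0
```

```bash
python3 -c "
from h import *
go([.441,.12,.236])
print(place_of('side','lamp_press')[:1],place_of('side','lamp_pivot')[:1])
f=grab_frame('side');cv2.imwrite('pics/s2.png',cv2.resize(f['color'][120:280,180:400,::-1],None,fx=3,fy=3))"
```

```text
t 2.75 pos [0.4419 0.1185 0.3106] F [-0.6 -0.3 -0.6] shift [0.0026 0.0024 0.1493]
[{'at': [0.4534, 0.1211, 0.2793], 'p': 0.59}] [{'at': [0.5692, 0.1491, 0.2167], 'p': 0.94}]
```

>>> jog_arm(motion="0 0.003 0.002 0.05 0 0 0; 0 0.003 0.002 0.08 0 0 0; 0 0.003 0.002 0.105 0 0 0; 0 0.003 0.002 0.125 0 0 0; 0 0.003 0.002 0.137 0 0 0")

```text
time: 3.52
tool_pos: [0.4387, 0.1241, 0.2422]
tool_rot: [-0.0, 0.141, 0.99, -0.0]
contact_force: [-3.2, -0.4, 5.9]
gripper_width: 0.003
grasp_force: 2.7
```

```bash
python3 -c "
from h import *
go([.441,.12,.236])
f=grab_frame('side');cv2.imwrite('pics/s3.png',cv2.resize(f['color'][120:280,180:400,::-1],None,fx=3,fy=3))"
```

```text
t 3.525 pos [0.4387 0.1241 0.2422] F [-3.2 -0.4  5.9] shift [-0.0068 -0.0066  0.0125]
```

View pics/s3.png

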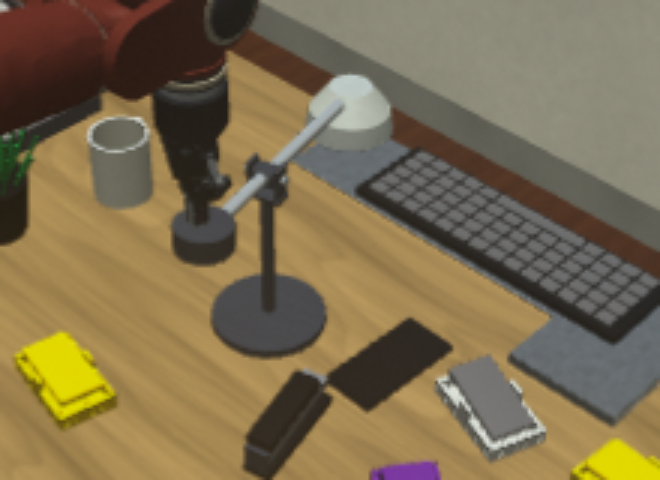

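The fingertips rest near the centre of the counterweight (picture 205,225), and the arm is almost level.

>>> jog_arm(motion="0 0 0 0.004 0 0 0; 0 0 0 0.008 0 0 0; 0 0 0 0.012 0 0 0; 0 0 0 0.0125 0 0 0; 0 0 0 0.0125 0 0 0")

```text
time: 4.2
tool_pos: [0.4396, 0.1232, 0.2356]
tool_rot: [0.0, 0.142, 0.99, 0.0]
contact_force: [-1.6, 1.5, 3.8]
gripper_width: 0.003
grasp_force: 1.8
```

```bash
cat >> h.py <<'E'
def rod(c):
    f=grab_frame(c);P=cloud(f);D=np.array([.568,.1495]);u=np.array([.9735,.2286])
    a=(P[...,:2]-D)@u;b=(P[...,:2]-D)@[-u[1],u[0]]
    for lo,hi,w in((.03,.14,.006),(-.095,-.03,.006),(.03,.14,.004)):
        k=(abs(b)<w)&(a>lo)&(a<hi)&(P[...,2]>.15);print(c,k.sum(),np.polyfit(a[k],P[...,2][k],1).round(4) if k.sum()>5 else '')
    k=(abs(b)<.006)&(abs(a)>.03)&(a>-.095)&(a<.14)&(P[...,2]>.15);print('all',np.polyfit(a[k],P[...,2][k],1).round(4))
E
python3 -c "
from h import *
go([.441,.12,.236]);rod('top');rod('side')"
```

```text
t 4.2 pos [0.4396 0.1232 0.2356] F [-1.6  1.5  3.8] shift [-0.0045 -0.0054 -0.0007]
top 126 [0.0038 0.2252]
top 66 [-3.5854  0.0577]
top 99 [-0.0017  0.2251]
all [-0.2054  0.2406]
side 76 [0.0045 0.225 ]
side 53 [-0.0082  0.2254]
side 67 [0.0049 0.2246]
all [-0.0036  0.2256]
```

Level to within 0.01 rad. I'll let go straight up, then move to the switch.

>>> jog_arm(motion="0 0 0 -0.05 0 0 0; 0 0 0 -0.12 0 0 0; 0 0 0 -0.16 0 0 0; 0 0 0 -0.16 0 0 0; 0 0 0 -0.16 0 0 0")

```text
time: 4.92
tool_pos: [0.439, 0.1229, 0.3139]
tool_rot: [-0.001, 0.142, 0.99, -0.0]
contact_force: [-0.1, -0.6, -0.5]
gripper_width: 0.001
grasp_force: 0.0
```

```bash
python3 -c "
from h import *
rod('top');rod('side');go([.641,-.104,.2])"
```

```text
top 129 [0.0122 0.2247]
top 50 [-5.9044 -0.0289]
top 100 [0.0087 0.2245]
all [-0.3374  0.2516]
side 81 [0.004  0.2239]
side 56 [0.0041 0.2247]
side 66 [-0.0003  0.2237]
all [-0.0004  0.2243]
t 5.025 pos [0.4388 0.123  0.3137] F [ 0.2 -0.6 -0.1] shift [-0.5163 -0.3217  0.2264]
```

>>> jog_arm(motion="0 -0.52 -0.322 0 0 0 0; 0 -0.52 -0.322 0 0 0 0; 0 -0.52 -0.322 0 0 0 0; 0 -0.517 -0.322 0.227 0 0 0; 0 -0.517 -0.322 0.227 0 0 0")

```text
time: 5.65
tool_pos: [0.6249, -0.0851, 0.2267]
tool_rot: [-0.0, 0.142, 0.99, 0.0]
contact_force: [-0.1, 0.6, -0.1]
gripper_width: -0.001
grasp_force: 0.0
```

```bash
python3 -c "
from h import *
go([.642,-.102,.07])"
```

```text
t 5.65 pos [ 0.6249 -0.0851  0.2267] F [-0.1  0.6 -0.1] shift [-0.0424 -0.0229  0.3134]
```

>>> jog_arm(motion="0 -0.042 -0.023 0.1 0 0 0; 0 -0.042 -0.023 0.2 0 0 0; 0 -0.042 -0.023 0.313 0 0 0; 0 -0.042 -0.023 0.313 0 0 0; 0 -0.042 -0.023 0.313 0 0 0")

```text
time: 6.28
tool_pos: [0.6419, -0.1007, 0.0737]
tool_rot: [0.001, 0.142, 0.99, -0.0]
contact_force: [0.5, -0.3, 0.8]
gripper_width: 0.002
grasp_force: 0.0
```

```bash
python3 -c "
from h import *
go([.642,-.102,.03])
f=grab_frame('side');cv2.imwrite('pics/s4.png',cv2.resize(f['color'][200:320,260:420,::-1],None,fx=4,fy=4))"
```

```text
t 6.275 pos [ 0.6419 -0.1007  0.0737] F [ 0.5 -0.3  0.8] shift [-0.0008 -0.0025  0.0874]
```

View pics/s4.png

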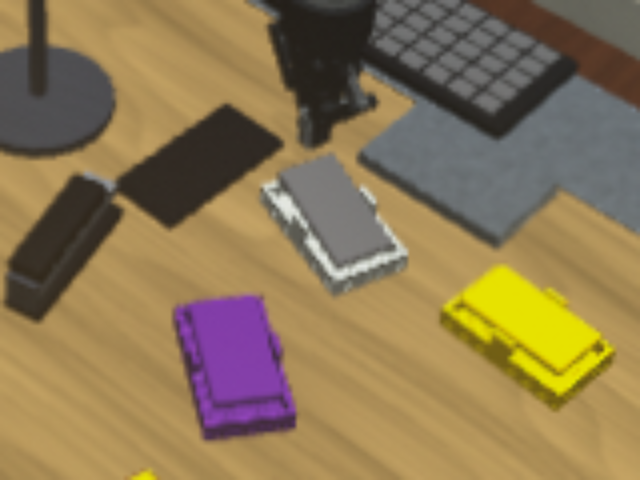

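The fingertips (picture 315,140) hang over the raised far end of the white switch. Pressing now.

>>> jog_arm(motion="0 -0.001 -0.003 0.03 0 0 0; 0 -0.001 -0.003 0.055 0 0 0; 0 -0.001 -0.003 0.07 0 0 0; 0 -0.001 -0.003 0.08 0 0 0; 0 -0.001 -0.003 0.086 0 0 0")

```text
time: 6.95
tool_pos: [0.6413, -0.1016, 0.0291]
tool_rot: [0.0, 0.142, 0.99, 0.0]
contact_force: [-0.2, 3.1, 3.6]
gripper_width: -0.0
grasp_force: 1.7
```

>>> jog_arm(motion="0 0 0 0.001 0 0 0; 0 0 0 0.002 0 0 0; 0 0 0 0.003 0 0 0; 0 0 0 0.003 0 0 0; 0 0 0 0.003 0 0 0")

```text
time: 7.58
tool_pos: [0.6413, -0.102, 0.0281]
tool_rot: [0.0, 0.142, 0.99, 0.0]
contact_force: [0.4, 3.9, 5.3]
gripper_width: 0.001
grasp_force: 2.9
```

```bash
cat >> h.py <<'E'
def rock(c):
    f=grab_frame(c);P=cloud(f);w=np.array([.334,.943]);D=np.array([.629,-.138])
    t=(P[...,:2]-D)@w;n=(P[...,:2]-D)@[-w[1],w[0]]
    k=(abs(n)<.02)&(t>-.045)&(t<.045)&(P[...,2]<.05)&(P[...,2]>.015)
    if state()['tool_pos'][2]<.06: k&=t<.01
    print(c,k.sum(),np.polyfit(t[k],P[...,2][k],1).round(4))
E
python3 -c "
from h import *
go([.642,-.102,.028]);rock('top');rock('side')"
```

```text
t 7.575 pos [ 0.6413 -0.102   0.0281] F [0.4 3.9 5.3] shift [-0.0013  0.0004  0.0001]
top 72 [-0.1679  0.0342]
side 120 [-0.1961  0.0347]
```

>>> jog_arm(motion="0 0 0 0.002 0 0 0; 0 0 0 0.004 0 0 0; 0 0 0 0.004 0 0 0; 0 0 0 0.004 0 0 0; 0 0 0 0.004 0 0 0")

```text
time: 8.3
tool_pos: [0.6415, -0.102, 0.0277]
tool_rot: [-0.0, 0.142, 0.99, 0.0]
contact_force: [-4.2, 5.4, 12.3]
gripper_width: -0.003
grasp_force: 6.6
```

The force jumped, so the paddle is at its stop. I'll lift off and check.

>>> jog_arm(motion="0 0 0 -0.05 0 0 0; 0 0 0 -0.15 0 0 0; 0 0 0 -0.25 0 0 0; 0 0 0 -0.35 0 0 0; 0 0 0 -0.35 0 0 0")

```text
time: 8.93
tool_pos: [0.6437, -0.1038, 0.2064]
tool_rot: [0.005, 0.142, 0.99, -0.002]
contact_force: [0.6, 0.3, 0.2]
gripper_width: 0.003
grasp_force: 0.0
```

```bash
python3 -c "
from h import *
go([.642,-.102,.028]);rock('top');rock('side');rod('side')
f=grab_frame('side');cv2.imwrite('pics/s5.png',cv2.resize(f['color'][140:320,200:430,::-1],None,fx=3,fy=3))"
```

```text
t 8.925 pos [ 0.6437 -0.1038  0.2064] F [0.6 0.3 0.2] shift [0.0079 0.0032 0.3568]
top 213 [-0.1964  0.034 ]
side 195 [-0.2081  0.0344]
side 75 [0.0106 0.2239]
side 53 [-0.0083  0.2248]
side 67 [0.0077 0.2237]
all [-0.0027  0.225 ]
```

View pics/s5.png

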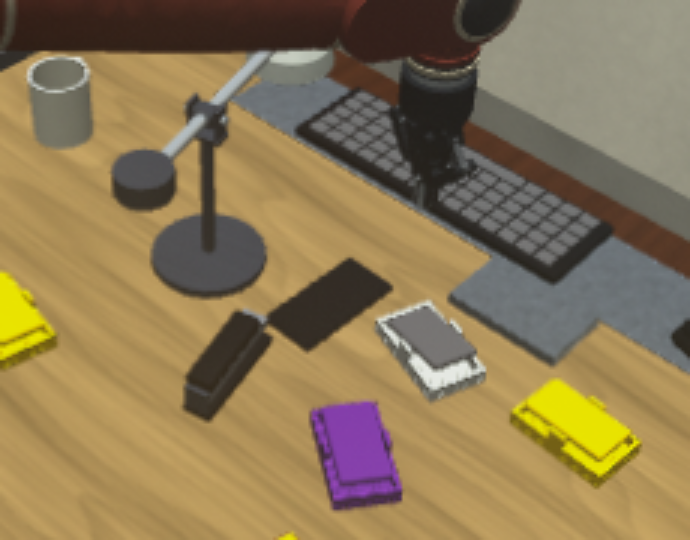

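The paddle (picture 430,340) now has its near end up, with a measured tilt of 0.2. The lamp arm is level, and the other things on the desk in view have not moved.

```bash
python3 -c "
from plant import *
print(job_done())"
```

```text
the job is handed in; nothing more can be done
None
```

The job is handed in: the lamp arm measures level to about 0.01 rad, and the white switch's paddle is fully over to on at about 0.2 rad; it took about 9 s of robot time, and the judge's verdict was not shown.

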